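Put the forming steels away in their tray

TASK

Clear the goldsmith's leather mat: put the anvil, the swage block, the bench block and the dapping block back in the tool tray, each upright and fully down in the foam pocket cut for it, the anvil with its pointed horn over the pointed shadow. Set them down rather than drop them, tip none over, and leave the hammer where it lies.

Things in the scene. Friction and masses are not known exactly. Their poses are not given: they have to be found in the camera images.
- anvil: Small steel double-horn anvil, 0.6 kg, loose on a dark leather mat: 112 long, 56 high, foot 56 x 40 x 10, then a narrow waist; upper body 50 long (x), 26 wide (y), sides upright from 32 to 56 above the underside: grip there, across the 26. Origin: centre of the foot's underside. x towards the pointed round horn (tip at 58), -x the flat square-ended horn (end at -54), z up. All sizes in mm.
- anvil_horn (a point): Tip of the anvil's pointed round horn, at x = 58, y = 0, z = 44 mm in the anvil's frame. Axes as the anvil's.
- swage_block: Oblong steel swage block, 0.5 kg, loose on the mat: 76 mm long (x), 32 mm wide (y), 32 mm high, its top cut by four cross grooves 16 down to 6 mm wide. Grip across the 32 mm. Origin at the centre of the underside, z up.
- bench_block: Square flat bench block, 0.52 kg, loose on the mat: 60 x 60 mm, 32 mm high, smooth steel upper half, black nylon lower half. Origin at the centre of the underside, x and y along its sides, z up.
- dapping_block: Steel dapping block, 0.6 kg, loose on the mat: a 44 mm cube with four round cups in its top and one in each side. Origin at the centre of the underside, x and y along its sides, z up.
- insert_anvil: Fixed black foam insert, 112 x 98 x 14 mm (x, y, z), in one of the four bays of a shallow wooden tray (rim 3 mm above the foam). Pocket for the anvil's foot 72 (x) by 56 mm (y), 8 mm deep, floor light grey. Light grey horn shadows on the foam: pointed at +x, square-ended at -x. Origin: centre of the insert's underside, below the pocket's centre; pocket floor 6 mm and foam top 14 mm above it.
- insert_swage: Insert for the swage block, in another bay: size, foam, pocket depth, origin and heights as the anvil's insert, but a long narrow pocket 92 mm (x) by 48 mm (y), no shadows. Any insert can be in any bay.
- insert_bench: Insert for the bench block, in another bay: size, foam, pocket depth, origin and heights as the anvil's insert, but the large square pocket, 76 x 76 mm with sides along x and y, no shadows.
- insert_dap: Insert for the dapping block, in another bay: size, foam, pocket depth, origin and heights as the anvil's insert, but the small square pocket, 60 x 60 mm with sides along x and y, no shadows.
- hammer: Chasing hammer lying on the bench beyond mat and tray, not to be moved: 242 mm long, wooden handle, steel head 62 mm across and 27 mm thick. Origin under the middle of the head; the handle runs 218 mm along -y.

How it is judged:
By the outcome, as a careful person would: the job done as asked, in the order asked, and still so for the second after the job is handed in, with the robot touching nothing.
It also fails if it takes over 112 s, if anything falls off the work surface, if the arm or the gripper's body presses on something with over 40 N, if the wrist force passes 120 N, or if a joint passes its speed limit or range.

ROBOT

A 6-joint arm with a two-finger parallel gripper is mounted at the origin on the work surface. World frame = base frame: x ahead of the robot, y to its left, z up, the work surface at z = 0. Lengths are in m, angles in rad, forces in N, time in s.
With the tool pointing down it reaches from about 0.4 to 0.925 m from the base axis. Payload 12.5 kg.
Tool frame: the origin (TCP) lies midway between the tips of the shut fingers; the grasp point (between the pads) lies 19 mm behind it; z points along the fingers, y is the line along which they close (so a half turn about z gives the same grasp; the last joint's range is limited). The gripper opens to 95 mm and grips with 3 to 60 N. Pads are 20 mm wide; open, the fingers measure 119 mm over their backs; the gripper's body (75 mm by 180 mm) begins 59 mm behind the grasp point.
Start: joints at [-1.256, 0.491, 1.559, -0, 1.092, -0.106], TCP at [0.255, -0.57, 0.194] pointing down, gripper open.
Joint ranges: [-3.1, 3.1], [-0.84, 2.19], [0.05, 2.79], [-1.13, 4.28], [0.06, 2.93], [-2.69, 2.69]. Speed limits (rad/s): [2.22, 2.22, 2.79, 3.14, 3.14, 3.14].

INTERFACE

Orientations are given as a unit quaternion [x, y, z, w].
In Python, from bench import monitor, cams, sign_off gives the robot as it stands. The module is installed in compiled form; this text tells all that it offers.
- The arm moves only by the shell command python3 -m inch 'ROWS' [OPENING] [FORCE]. ROWS is text: rows parted by semicolons, each of 4 numbers parted by spaces: the shift along the tool's x, y, z each as a share of 2.5 cm, from -1 to 1, then the turn about the tool's z as a share of 0.1 rad, from -1 to 1. A call has 1 to 12 rows; each row shifts and turns the commanded pose from where the row before left it, along the tool's axes as they then stand; what a row does not reach is not made up. A row lasts 1/8 s, in which the tool goes at most 62.5 mm and 10.7 degrees, less where a joint would pass 70% of its speed; a pose out of reach is approached as far as the arm can. A call with a number of a shift or a turn outside -1 to 1 is refused whole. A call with a gripper value outside its range is refused whole. OPENING is the opening, from -1 (shut) to 1 (fully open), so that 0 is half open, set as the call begins (- or left out, the last holds). The fingers move at their own pace and stop on an object; FORCE is the grip in N (left out, the last holds). Time passes only in rows, so rows that do not move let the fingers close. It gives the time, the measured TCP pose, the force, the opening and the grip force at its end, in the units of the state.
- monitor.observe(): the state, without advancing time (a new reading comes with each control period).
- cams.grab_frame(name): name is "side" or "top"; returns (picture, depth): 400x640x3 uint8, blue, green, red; 400x640 float32, m along the optical axis (not along the pixel's ray), 0 where there is no reading.
- cams.get_calibration(name): a dict with "fx", "fy", "cx", "cy" (pixels), "k1" (the pictures are not rectified: a ray, as slopes to the right and down, at radius r is drawn at 1 + k1 r^2 times it, then the intrinsics apply), "extrinsics" (4x4, takes a point from world to camera coordinates). Camera axes: x right, y down, z forward; pixel columns grow to the right and rows downward; lengths in m; the calibration is good to about 2 mm. A picture is of the moment at which its call begins. get_calibration takes no time and is no camera call.
- sign_off(): hands the job in; it is judged then, once.
The state is a dict: "clock": time; "joints": joint angles; "dq": joint speeds; "tau": joint torques, N m; "eef_pos": TCP position; "ee_rot": TCP orientation; "wrist_force": force on the tool from outside, world axes, zero at the start; "torque": the same for the moment, N m; "opening": opening from 0.0 (shut) to 1.0 (fully open); "finger_force": force on a finger pad.
Only numpy, scipy, OpenCV 4.12 (cv2) and the standard library are available. Lean on these libraries where they do the work, as an engineer would, in place of code of your own. Each camera call takes 0.05 s, during which the arm holds its last target. There are 200 camera calls.

## Working session

There is one attempt and no reset: what is moved stays moved. The work goes in short steps, Python scripts to look and compute and a shell command to move; the robot and the scene stay as the last step left them, time stands still between calls to the robot, and variables do not carry over. Pictures are saved under pics/ and viewed, at most 14 in all, crops included, and the job is handed in when it is done.

```bash
mkdir -p pics; cat > h.py <<'E'
import numpy as np, cv2
from bench import monitor, cams, sign_off
def grab(n):
    p,d=cams.grab_frame(n); c=cams.get_calibration(n); return p,d,c
def world(c,u,v,d):
    E=np.array(c["extrinsics"]); u=np.asarray(u,float);v=np.asarray(v,float);d=np.asarray(d,float)
    X=(u-c["cx"])/c["fx"];Y=(v-c["cy"])/c["fy"];x,y=X.copy(),Y.copy()
    for _ in range(20):
        s=1+c["k1"]*(x*x+y*y); x,y=X/s,Y/s
    P=np.stack([x*d,y*d,d],-1)
    return (P-E[:3,3])@E[:3,:3]
def cloud(n):
    p,d,c=grab(n); v,u=np.mgrid[0:400,0:640]
    W=world(c,u,v,d); W[d==0]=np.nan
    return p,W,c
def ortho(p,W,x0,x1,y0,y1,res=0.001):
    # rectified look-down: rows = x decreasing, cols = y decreasing
    H=int((x1-x0)/res);Wd=int((y1-y0)/res)
    im=np.zeros((H,Wd,3),np.uint8);zz=np.full((H,Wd),np.nan)
    ok=np.isfinite(W[...,0])
    r=((x1-W[ok][:,0])/res).astype(int);c=((y1-W[ok][:,1])/res).astype(int)
    m=(r>=0)&(r<H)&(c>=0)&(c<Wd)
    o=np.argsort(W[ok][m][:,2]); im[r[m][o],c[m][o]]=p[ok][m][o]; zz[r[m][o],c[m][o]]=W[ok][m][o][:,2]
    return im,zz
E
python3 - <<'E'
from h import *
s=monitor.observe(); print({k:np.round(v,3) for k,v in s.items()})
for n in("top","side"):
    p,W,c=cloud(n); cv2.imwrite(f"pics/{n}0.png",p); np.savez(f"{n}0.npz",p=p,W=W)
    E=np.array(c["extrinsics"]);print(n,c["fx"],c["k1"],np.round(-E[:3,:3].T@E[:3,3],3),np.round(E[:3,:3],2).tolist(), np.nanmin(W,(0,1)),np.nanmax(W,(0,1)))
E
```

```text
{'clock': np.float64(0.0), 'joints': array([-1.256,  0.492,  1.559,  0.   ,  1.092, -0.106]), 'dq': array([ 0.   ,  0.   ,  0.001,  0.002,  0.   , -0.   ]), 'tau': array([ 1.0000e-03, -6.1265e+01, -2.5818e+01,  6.9000e-02,  4.8000e-02,
       -0.0000e+00]), 'eef_pos': array([ 0.255, -0.57 ,  0.194]), 'ee_rot': array([ 0.978,  0.209, -0.   , -0.001]), 'wrist_force': array([0.2  , 0.686, 1.017]), 'torque': array([ 0.   ,  0.059, -0.014]), 'finger_force': np.float64(0.0), 'opening': np.float64(0.998)}
top 425.3541973364119 -0.08815404357477201 [0.436 0.004 1.126] [[-0.0, -1.0, -0.0], [-0.98, 0.0, -0.18], [0.18, 0.0, -0.98]] [-0.16804074 -1.6770091  -0.77385493] [1.83373233 1.75687053 0.7737535 ]
side 491.31619137601376 -0.12231733396060901 [ 0.407 -0.597  0.719] [[0.93, -0.37, -0.02], [-0.27, -0.66, -0.7], [0.25, 0.66, -0.71]] [-0.19193734 -0.51696894 -0.77184082] [2.29123122 2.3462747  0.5939623 ]
```

View pics/top0.png

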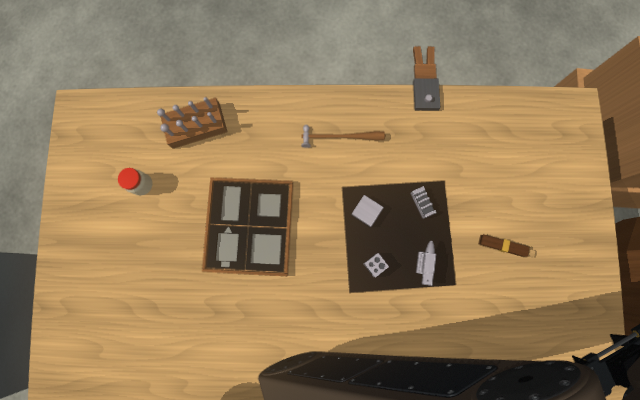

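View pics/side0.png

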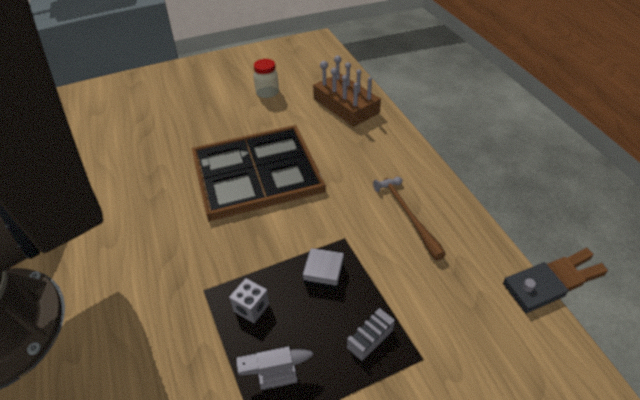

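The top view shows the tray at px (248,226), with pockets swage (231,203), dap (269,205), anvil (228,247, point towards the image top, so +x) and bench (266,249). On the mat are the bench block (367,210), swage block (424,203), dapping block (376,265) and anvil (428,262), with its horn pointing up in the image. The side view shows all four upright.

```bash
cat > meas.py <<'E'
from h import *
def segs(W,p,box,z0,z1):
    m=(W[...,0]>box[0])&(W[...,0]<box[1])&(W[...,1]>box[2])&(W[...,1]<box[3])&(W[...,2]>z0)&(W[...,2]<z1)
    n,l,st,ce=cv2.connectedComponentsWithStats(m.astype(np.uint8),connectivity=8)
    out=[]
    for i in range(1,n):
        if st[i,4]<25: continue
        Q=W[l==i]; r=cv2.minAreaRect((Q[:,:2]*1000).astype(np.float32))
        out.append((np.round(ce[i]),st[i,4],np.round(r[0],1),np.round(r[1],1),round(r[2],1),np.round(np.median(Q[:,2])*1000,1)))
    return out
E
python3 - <<'E'
from meas import *
for n in("top","side"):
    f=np.load(n+"0.npz");W,p=f["W"],f["p"]
    print(n,"mat z",[np.round(np.nanmedian(W[...,2][(abs(W[...,0]-x)<.01)&(abs(W[...,1]-y)<.01)]),4) for x,y in((.6,-.2),(.7,0.05),(.55,-.15))])
    for nm,z in(("20-70",(.018,.07)),("dap/anv top",(.040,.07))):
        print(nm)
        for s in segs(W,p,(.4,.85,-.4,.06),*z): print(*s)
    # pockets: light grey (bright, unsaturated) in tray
    g=p.astype(int); hs=g.max(2)-g.min(2); br=g.mean(2)
    m=(W[...,0]>.4)&(W[...,0]<.85)&(W[...,1]>.08)&(W[...,1]<.42)&(hs<25)&(br>100)&(W[...,2]<.05)
    k,l,st,ce=cv2.connectedComponentsWithStats(m.astype(np.uint8))
    for i in range(1,k):
        if st[i,4]<30: continue
        Q=W[l==i];r=cv2.minAreaRect((Q[:,:2]*1000).astype(np.float32));print("pocket",np.round(ce[i]),st[i,4],np.round(r[0],1),np.round(r[1],1),round(r[2],1),np.round(np.median(Q[:,2])*1000,1))
    z=W[...,2]
    t=(W[...,0]>.4)&(W[...,0]<.85)&(W[...,1]>.06)&(W[...,1]<.42)&(z>.010)&(z<.05)
    k,l,st,ce=cv2.connectedComponentsWithStats(t.astype(np.uint8)); i=1+np.argmax(st[1:,4]);Q=W[l==i];r=cv2.minAreaRect((Q[:,:2]*1000).astype(np.float32));print("tray",r,np.percentile(Q[:,2],[5,50,95]))
E
```

```text
top mat z [np.float64(0.0022), np.float64(0.0006), np.float64(0.0022)]
20-70
[369. 135.] 206 [ 793.4 -110.1] [98.1 22.9] 86.6 22.6
[423. 201.] 384 [ 607. -256.] [76.3 32.9] 24.2 30.9
[367. 210.] 549 [ 584.6 -106.2] [59.8 60.9] 56.1 34.2
[428. 264.] 437 [ 451.8 -257.4] [ 26.6 107.6] 81.4 57.3
[376. 265.] 340 [ 444.  -125.7] [45.1 44.4] 36.8 45.0
dap/anv top
[428. 264.] 402 [ 451.6 -257.9] [ 26.3 107.8] 80.5 57.5
[376. 265.] 293 [ 443.9 -125.8] [44.8 44.4] 37.0 45.5
pocket [231. 203.] 500 [607.6 252.3] [41.9 89.7] 86.8 10.7
pocket [269. 205.] 430 [603.1 150.1] [57.5 53.9] 0.2 11.0
pocket [228. 248.] 559 [491.5 256.9] [101.1  48.7] 1.8 11.1
pocket [267. 249.] 771 [486.4 154.8] [70.5 75.8] 87.4 10.8
tray ((546.3992309570312, 206.52072143554688), (223.2826690673828, 252.1666717529297), 87.22711181640625) [0.01070324 0.01825505 0.02314029]
side mat z [np.float64(0.0012), np.float64(-0.0008), np.float64(0.0003)]
20-70
[380. 182.] 31 [774.5  57.4] [31.3 11.9] 19.9 20.3
[431. 241.] 318 [ 792.9 -108.5] [99.8 25. ] 84.0 21.7
[324. 266.] 1133 [ 583.5 -103.4] [63.3 60.6] 56.0 32.6
[249. 298.] 918 [ 442.3 -122.6] [46.4 46.4] 36.1 42.5
[371. 332.] 1039 [ 605.3 -252.2] [78.5 33.6] 23.6 29.3
[274. 361.] 1426 [ 451.2 -254.4] [ 28.9 106.2] 83.3 55.6
dap/anv top
[247. 294.] 562 [ 442.7 -122.3] [45.7 46.3] 35.8 44.6
[274. 360.] 1272 [ 451.2 -254.4] [ 28.9 106.2] 83.3 56.0
pocket [275. 148.] 294 [606.2 259.1] [32.8 88.3] 89.2 10.7
pocket [223. 160.] 381 [482.4 261.9] [86.  53.5] 0.9 11.0
pocket [287. 177.] 349 [601.2 156.3] [46.  56.5] 88.2 10.3
pocket [234. 190.] 708 [485.2 163.2] [63.9 74.5] 86.3 10.5
tray ((545.665771484375, 208.71487426757812), (227.40895080566406, 251.83615112304688), 87.21592712402344) [0.01050545 0.01800219 0.0218542 ]
```

```bash
cat > go.py <<'E'
# go.py x y z(mm) yaw(deg): turn needed, then shift in tool axes after that turn (units of a row)
import sys
from h import *
from scipy.spatial.transform import Rotation as R
s=monitor.observe(); p=np.array(s["eef_pos"])*1000; M=R.from_quat(s["ee_rot"]).as_matrix()
psi=np.degrees(np.arctan2(M[1,0],M[0,0]))
print("t%.2f"%s["clock"],"pos",np.round(p,1),"yaw %.1f"%psi,"tilt %.2f"%np.degrees(np.arccos(-M[2,2])),"open %.3f ff %.1f"%(s["opening"],s["finger_force"]),"F",np.round(s["wrist_force"],1))
if len(sys.argv)>1:
    x,y,z,a=map(float,sys.argv[1:]); t=-np.radians(a-psi)/.1; a=np.radians(a); d=np.array([x,y,z])-p
    print("turn %.2f  x %.2f y %.2f z %.2f"%(t,(np.cos(a)*d[0]+np.sin(a)*d[1])/25,(np.sin(a)*d[0]-np.cos(a)*d[1])/25,-d[2]/25))
E
python3 go.py 449.5 -255.7 130 -8
```

```text
t0.10 pos [ 255.2 -570.2  193.9] yaw 24.1 tilt 0.06 open 1.003 ff 0.0 F [-0.5 -0.2 -0.9]
turn 5.60  x 5.94 y -13.54 z 2.56
```

```bash
python3 -m inch '0.5 -1 0 0.94;0.5 -1 0 0.94;0.5 -1 0 0.94;0.5 -1 0 0.94;0.5 -1 0 0.94;0.5 -1 0 0.94;0.4 -1 0 0;0.4 -1 0 0;0.4 -1 0 0;0.4 -1 0 0;0 0 0 0' 1 50; python3 go.py 449.5 -255.7 130 -8
```

```text
clock: 1.48
eef_pos: [0.355, -0.3169, 0.1944]
ee_rot: [0.998, -0.07, -0.0, -0.0]
wrist_force: [-0.2, 0.0, 0.5]
opening: 1.003
finger_force: 0.0
t1.48 pos [ 355.  -316.9  194.4] yaw -8.1 tilt 0.02 open 1.003 ff 0.0 F [-0.2  0.   0.5]
turn -0.01  x 3.40 y -2.95 z 2.58
```

```bash
python3 -m inch '0.85 -0.75 0.3 0;0.85 -0.75 0.5 0;0.85 -0.75 0.8 0;0.85 -0.7 1 0;0 0 0 0' ; python3 go.py 449.5 -255.7 28 -8
python3 - <<'E'
from h import *
p,W,c=cloud("side"); np.savez("side1.npz",p=p,W=W); cv2.imwrite("pics/side1.png",cv2.resize(p[230:400,150:410],None,fx=3,fy=3))
E
```

```text
clock: 2.1
eef_pos: [0.4493, -0.2568, 0.1278]
ee_rot: [0.997, -0.071, -0.001, -0.001]
wrist_force: [-0.0, 0.4, 0.4]
opening: 1.0
finger_force: 0.0
t2.10 pos [ 449.3 -256.8  127.8] yaw -8.1 tilt 0.17 open 1.000 ff 0.0 F [-0.   0.4  0.4]
turn -0.02  x 0.00 y -0.04 z 3.99
```

View pics/side1.png

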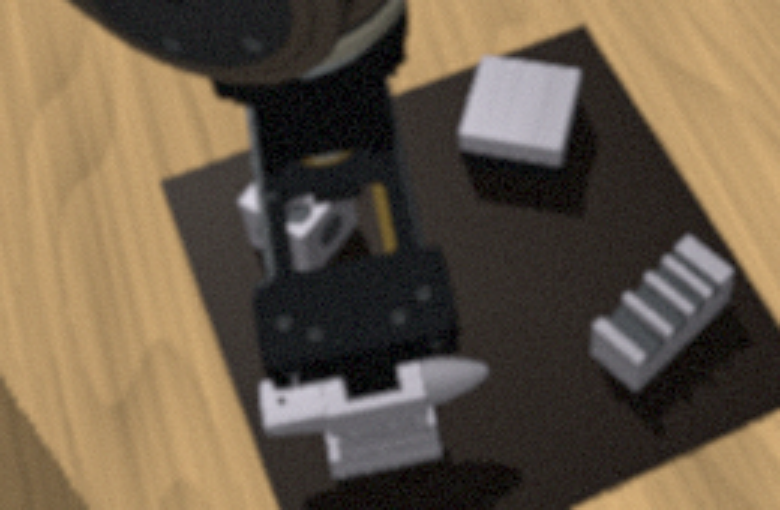

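The gripper is centred over the anvil, with the finger at (375,370) over the upper body (385,390). The horn points right, towards +x.

```bash
python3 -m inch '0 -0.05 1 0;0 0 1 0;0 0 1 0;0 0 0.7 0;0 0 0.3 0;0 0 0 0;0 0 0 0' ; python3 go.py; python3 -m inch '0 0 0 0;0 0 0 0;0 0 0 0;0 0 0 0;0 0 0 0;0 0 0 0;0 0 0 0;0 0 0 0' -1 50 >/dev/null; python3 go.py
```

```text
clock: 3.02
eef_pos: [0.4496, -0.2564, 0.0303]
ee_rot: [0.997, -0.072, 0.001, 0.0]
wrist_force: [1.6, -0.0, -0.0]
opening: 1.003
finger_force: 0.0
t3.02 pos [ 449.6 -256.4   30.3] yaw -8.2 tilt 0.08 open 1.003 ff 0.0 F [ 1.6 -0.  -0. ]
t4.03 pos [ 449.4 -255.9   29.4] yaw -8.2 tilt 0.00 open 0.270 ff 50.0 F [-0.4  0.9  0.6]
```

```bash
python3 -m inch '0 0 -0.5 0;0 0 -1 0;0 0 -1 0;0 0 -1 0;0 0 -0.5 0;0 0 0 -0.5;0 0 0 -0.46;0 0 0 0' >/dev/null; python3 go.py 490 258 60 -2.7
```

```text
t5.03 pos [ 449.1 -255.7  129.2] yaw -2.7 tilt 0.05 open 0.265 ff 50.0 F [ 0.1  0.5 -6.2]
turn -0.00  x 0.66 y -20.60 z 2.77
```

```bash
python3 -m inch '0 -0.5 0 0;0 -1 0 0;0 -1 0 0;0 -1 0 0;0 -1 0 0;0 -1 0 0;0 -1 0 0;0 -1 0 0;0 -1 0 0;0 -1 0 0;0 -1 0 0;0 -1 0 0' >/dev/null;  python3 -m inch '0.16 -1 0 0;0.1 -1 0 0;0.1 -1 0 0;0.1 -1 0 0;0.1 -1 0 0;0.1 -1 0 0;0 -1 0 0;0 -1 0 0;0 -0.7 0 0;0 -0.4 0 0;0 0 0 0;0 0 0 0' >/dev/null;python3 go.py 490 258 60 -2.7
python3 -m inch '0 0 0.5 0;0 0 0.9 0;0 0 0.7 0;0 0 0.3 0;0 0 0 0;0 0 0 0' >/dev/null;python3 go.py 490 258 40 -2.7
python3 - <<'E'
from h import *
for n in("side","top"):
    p,W,c=cloud(n); np.savez(n+"2.npz",p=p,W=W)
    q=p[110:230,150:340] if n=="side" else p[165:290,190:310]
    cv2.imwrite(f"pics/{n}2.png",cv2.resize(q,None,fx=4,fy=4))
E
```

```text
t8.03 pos [490.1 257.2 129.3] yaw -2.7 tilt 0.02 open 0.271 ff 50.0 F [ 0.6 -0.1 -5.7]
turn -0.01  x -0.01 y -0.03 z 2.77
t8.78 pos [490.6 257.8  69.9] yaw -2.7 tilt 0.05 open 0.268 ff 50.0 F [ 0.1  1.  -5.6]
turn -0.00  x -0.02 y -0.01 z 1.19
```

View pics/side2.png

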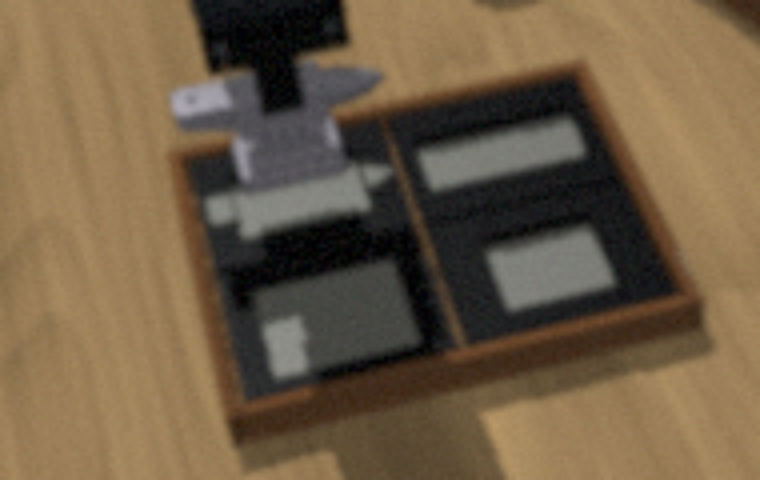

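The anvil hangs over its pocket, with the foot's near lower edge at crop (240,187)-(345,165). The pocket's near edge is at (245,240)-(370,207), and the pointed shadow at (385,172) lies on the horn side. I'll check the fit by intersecting rays with the known planes.

```bash
cat >> h.py <<'E'
def onplane(c,u,v,z):
    a=world(c,u,v,1.0);b=world(c,u,v,2.0); t=(z-a[...,2])/(b[...,2]-a[...,2]); return a+t[...,None]*(b-a) if np.ndim(t) else a+t*(b-a)
E
python3 - <<'E'
from h import *
c=cams.get_calibration("side")
f=lambda x,y,z:np.round(onplane(c,x/4+150,y/4+110,z)*1000,1)[:2]
print("foot near edge",f(240,187,.0425),f(345,165,.0425),"mid",(f(240,187,.0425)+f(345,165,.0425))/2)
print("pocket near edge",f(245,240,.0187),f(370,207,.0187),"mid",(f(245,240,.0187)+f(370,207,.0187))/2)
W=np.load("side2.npz")["W"];p=np.load("side2.npz")["p"]
m=(W[...,2]>.055)&(W[...,0]>.42)&(W[...,0]<.57)&(W[...,1]>.2)&(W[...,1]<.31)&(W[...,2]<.1)
Q=W[m]; print(np.percentile(Q*1000,[1,50,99],axis=0).round(1))
E
```

```text
foot near edge [458.5 248.8] [515.9 244.3] mid [487.2  246.55]
pocket near edge [453.6 233.3] [523.7 233.1] mid [488.65 233.2 ]
[[435.1 240.8  55.3]
 [482.2 249.7  89.7]
 [539.8 272.3  99.2]]
```

View pics/top2.png

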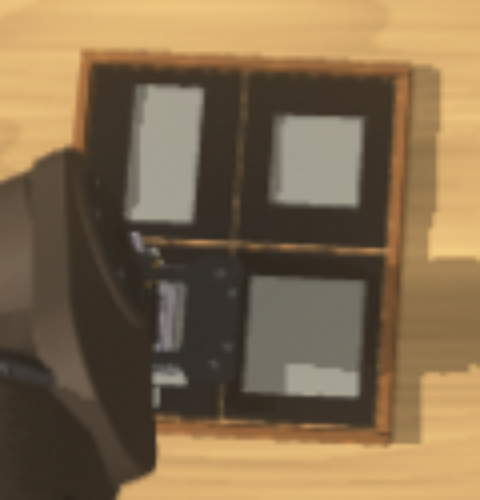

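```bash
python3 - <<'E'
from h import *
f=np.load("side2.npz");W=f["W"];p=f["p"]
for u in (214,220,226,232):
    print(u,[(v,int(p[v,u].mean()),*(np.round(W[v,u]*1000).astype(int))) for v in range(138,174,2)])
E
```

```text
214 [(138, 77, np.int64(475), np.int64(244), np.int64(92)), (140, 80, np.int64(474), np.int64(246), np.int64(86)), (142, 88, np.int64(474), np.int64(248), np.int64(79)), (144, 88, np.int64(473), np.int64(247), np.int64(75)), (146, 89, np.int64(472), np.int64(250), np.int64(67)), (148, 80, np.int64(471), np.int64(249), np.int64(63)), (150, 90, np.int64(470), np.int64(251), np.int64(56)), (152, 83, np.int64(469), np.int64(248), np.int64(53)), (154, 93, np.int64(468), np.int64(248), np.int64(47)), (156, 85, np.int64(467), np.int64(241), np.int64(48)), (158, 111, np.int64(469), np.int64(282), np.int64(9)), (160, 132, np.int64(467), np.int64(275), np.int64(10)), (162, 135, np.int64(466), np.int64(267), np.int64(11)), (164, 132, np.int64(464), np.int64(261), np.int64(10)), (166, 137, np.int64(462), np.int64(251), np.int64(13)), (168, 101, np.int64(461), np.int64(238), np.int64(18)), (170, 42, np.int64(459), np.int64(231), np.int64(18)), (172, 36, np.int64(458), np.int64(223), np.int64(20))]
220 [(138, 58, np.int64(487), np.int64(244), np.int64(88)), (140, 78, np.int64(487), np.int64(245), 
[... 2195 characters left out ...]
508), np.int64(243), np.int64(55)), (150, 95, np.int64(507), np.int64(239), np.int64(53)), (152, 80, np.int64(506), np.int64(239), np.int64(48)), (154, 106, np.int64(510), np.int64(279), np.int64(10)), (156, 128, np.int64(508), np.int64(268), np.int64(14)), (158, 133, np.int64(506), np.int64(264), np.int64(11)), (160, 127, np.int64(504), np.int64(255), np.int64(13)), (162, 101, np.int64(503), np.int64(251), np.int64(11)), (164, 52, np.int64(501), np.int64(237), np.int64(17)), (166, 12, np.int64(499), np.int64(229), np.int64(18)), (168, 18, np.int64(497), np.int64(221), np.int64(19)), (170, 14, np.int64(495), np.int64(214), np.int64(20)), (172, 18, np.int64(494), np.int64(209), np.int64(19))]
```

The foot's near face lies about 6.5 mm inside the pocket's near edge, where 8 is nominal, so it fits. Lowering now, slowly at the end.

```bash
python3 -m inch '-0.02 -0.05 0.5 0;0 0 0.4 0;0 0 0.15 0;0 0 0.1 0;0 0 0 0' >/dev/null;python3 go.py; python3 -m inch '0 0 0.06 0;0 0 0 0' >/dev/null;python3 go.py;python3 -m inch '0 0 0.05 0;0 0 0 0' >/dev/null;python3 go.py
```

```text
t9.50 pos [489.8 259.   40.5] yaw -2.7 tilt 0.01 open 0.268 ff 50.0 F [ 0.9 -0.3 -5.3]
t9.75 pos [489.8 259.   39.2] yaw -2.7 tilt 0.01 open 0.264 ff 50.0 F [ 0.  -0.1 -4.9]
t10.00 pos [490.  259.1  38.4] yaw -2.7 tilt 0.05 open 0.271 ff 50.0 F [-1.4 -0.   2.3]
```

```bash
python3 -m inch '0 0 0.02 0;0 0 0 0' >/dev/null;python3 go.py; python3 -m inch '0 0 0 0;0 0 0 0;0 0 0 0;0 0 0 0' 0.2 >/dev/null;python3 go.py
python3 -m inch '0 0 -0.5 0;0 0 -1 0;0 0 -1 0;0 0 -1 0;0 0 -0.5 0;0 1 0 0;0 1 0 0;0 1 0 0;0 1 0 0;0 0 0 0' 0.2 >/dev/null; python3 go.py 606 -254 130 24
python3 - <<'E'
from h import *
p,W,c=cloud("side"); np.savez("side3.npz",p=p,W=W); cv2.imwrite("pics/side3.png",cv2.resize(p[110:230,150:340],None,fx=4,fy=4))
E
```

```text
t10.25 pos [490.1 259.2  38.4] yaw -2.7 tilt 0.07 open 0.266 ff 50.0 F [-3.2  0.9  9.8]
t10.75 pos [489.8 259.   37.3] yaw -2.7 tilt 0.01 open 0.586 ff 0.0 F [ 0.1  0.9 -0.4]
t12.00 pos [485.  158.1 137.5] yaw -2.8 tilt 0.02 open 0.601 ff 0.0 F [-0.6  0.3 -0.4]
turn -4.68  x -2.28 y 17.03 z 0.30
```

View pics/side3.png

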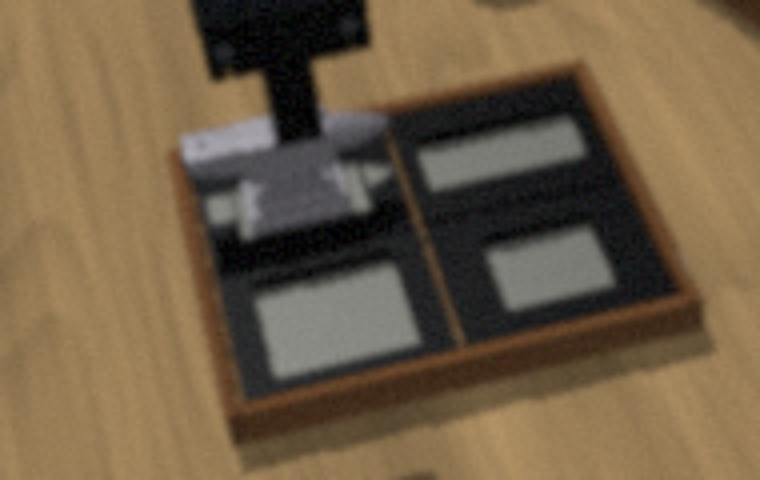

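The anvil sits in its pocket at crop (300,195), horn over the pointed shadow (375,172), with light margins on both sides. Next is the swage block.

```bash
python3 -m inch '0 0 0 -0.94;0 0 0 -0.94;0 0 0 -0.94;0 0 0 -0.94;0 0 0 -0.92;0 0.5 0 0;-0.3 1 0 0;-0.3 1 0 0;-0.3 1 0 0;-0.3 1 0 0;-0.3 1 0 0;-0.3 1 0 0' 0.6 >/dev/null; python3 -m inch '-0.3 1 0 0;-0.2 1 0 0;0 1 0 0;0 1 0 0;0 1 0 0;0 1 0 0;0 1 0 0;0 1 0 0;0 1 0 0;0 0.5 0 0;0 0 0 0;0 0 0 0'>/dev/null;python3 go.py 606 -254 17 24
```

```text
t15.05 pos [ 595.7 -228.9  137.4] yaw 24.1 tilt 0.03 open 0.797 ff 0.0 F [ 0.2 -0.9  0.1]
turn 0.02  x -0.03 y 1.09 z 4.81
```

```bash
python3 -m inch '0 0.6 0 0;0 0.49 0.5 0;0 0 1 0;0 0 1 0;0 0 1 0;0 0 0.7 0;0 0 0.4 0;0 0 0.25 0;0 0 0.07 0;0 0 0 0;0 0 0 0'>/dev/null;python3 go.py 606 -254 14 24; python3 -m inch '0 0 0 0;0 0 0 0;0 0 0 0;0 0 0 0;0 0 0 0;0 0 0 0;0 0 0 0;0 0 0 0' -1 50 >/dev/null; python3 go.py;  python3 -m inch '0 0 -0.3 0;0 0 -0.7 0;0 0 0 0'>/dev/null;python3 go.py
python3 - <<'E'
from h import *
p,W,c=cloud("side"); np.savez("side4.npz",p=p,W=W); cv2.imwrite("pics/side4.png",cv2.resize(p[250:380,300:450],None,fx=4,fy=4))
E
```

```text
t16.43 pos [ 607.3 -254.5   15. ] yaw 24.1 tilt 0.05 open 0.797 ff 0.0 F [ 0.1  0.  -0. ]
turn 0.02  x -0.04 y -0.04 z 0.04
t17.43 pos [ 607.1 -254.4   14.4] yaw 24.1 tilt 0.00 open 0.029 ff 0.0 F [ 0.3  0.5 -0.5]
t17.80 pos [ 608.  -254.8   41.6] yaw 24.1 tilt 0.19 open 0.004 ff 0.0 F [-0.6 -0.1  0.1]
```

View pics/side4.png

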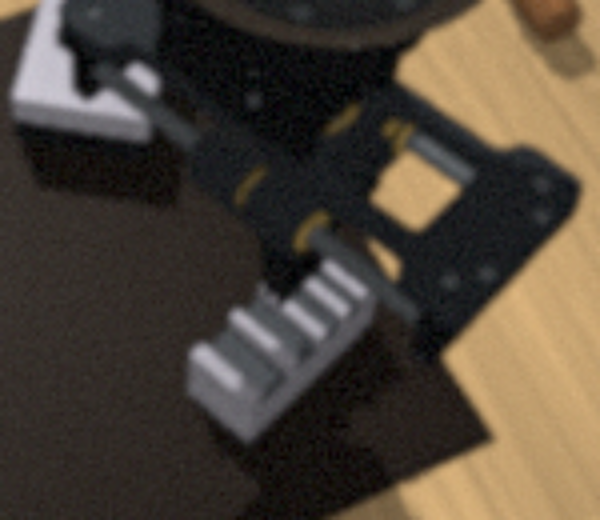

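The fingers shut empty. The block stands upright at crop (280,340), with a shut finger at (285,270) on its far side. I'll re-measure.

```bash
python3 - <<'E'
from h import *
from meas import segs
f=np.load("side4.npz");W=f["W"];p=f["p"]
for s in segs(W,p,(.5,.7,-.33,-.17),.018,.040): print(*s)
c=cams.get_calibration("side");E=np.array(c["extrinsics"])
def px(P):
    q=E[:3,:3]@np.array(P)+E[:3,3];x,y=q[0]/q[2],q[1]/q[2];s=1+c["k1"]*(x*x+y*y);return np.round([c["fx"]*x*s+c["cx"],c["fy"]*y*s+c["cy"]],1)
t=np.array([.608,-.2548,.0416]);print("tcp crop",(px(t)-[300,250])*4, "block", (px([.606,-.252,.034])-[300,250])*4)
for y in (-.24,-.25,-.26): print(y)
for v,u in((327,371),(335,360),(335,371),(325,378),(340,365),(312,371),(318,371)): print((u-300)*4,(v-250)*4,np.round(W[v,u]*1000))
E
```

```text
[369. 335.] 859 [ 604.2 -252.6] [75.9 33. ] 23.0 28.2
tcp crop [293.6 308. ] block [285.2 314. ]
-0.24
-0.25
-0.26
284 308 [ 607. -249.   34.]
240 340 [ 587. -252.   26.]
284 340 [ 603. -259.   28.]
312 300 [ 620. -247.   28.]
260 360 [ 591. -263.   25.]
284 248 [ 583. -286.  148.]
284 272 [ 598. -262.   86.]
```

```bash
python3 -m inch '0 0 -0.5 0;0 0 0 0;0 0 0 0;0 0 0 0;0 0 0 0;0 0 0 0;0 0 0 0;0 0 0 0' 0.4 50 >/dev/null;  python3 go.py; python3 -m inch '0 0 0.6 0;0 0 0.6 0;0 0 0.33 0;0 0 0.1 0;0 0 0 0'>/dev/null;python3 go.py 605.5 -254 14 23.6
python3 - <<'E'
from h import *
for n in("side","top"):
    p,W,c=cloud(n); np.savez(n+"5.npz",p=p,W=W); q=p[250:380,300:450] if n=="side" else p[150:250,370:480]
    cv2.imwrite(f"pics/{n}5.png",cv2.resize(q,None,fx=5,fy=5,interpolation=cv2.INTER_CUBIC))
E
```

```text
t18.85 pos [ 607.1 -254.4   51.9] yaw 24.1 tilt 0.00 open 0.694 ff 0.0 F [ 1.3 -0.1  0.2]
t19.48 pos [ 607.2 -254.4   11.1] yaw 24.1 tilt 0.00 open 0.696 ff 0.0 F [-0.2 -0.4  0.3]
turn 0.09  x -0.05 y -0.04 z -0.12
```

View pics/side5.png

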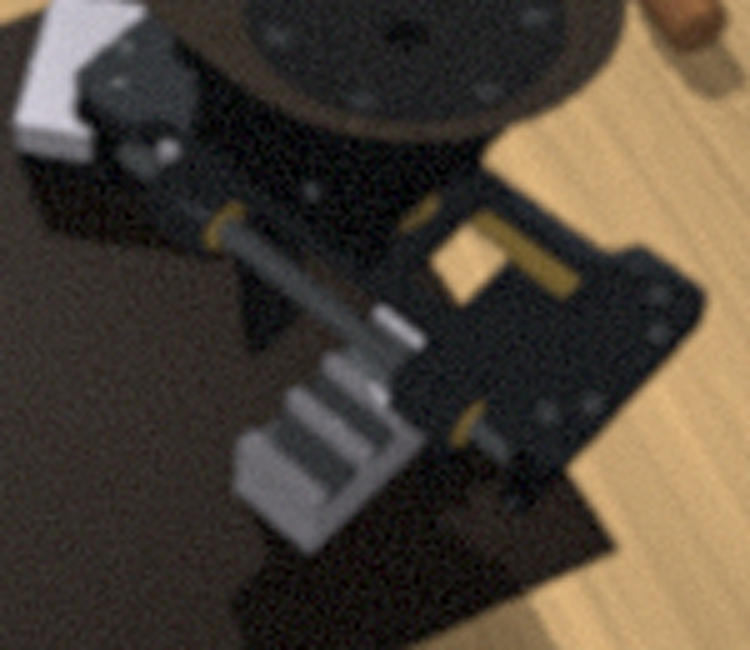

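```bash
python3 - <<'E'
from h import *
for n in("side","top"):
    f=np.load(n+"5.npz");W=f["W"];p=f["p"]
    a=np.radians(24.1); t=np.array([.6072,-.2544])
    X=(W[...,0]-t[0])*np.cos(a)+(W[...,1]-t[1])*np.sin(a); Y=(W[...,0]-t[0])*np.sin(a)-(W[...,1]-t[1])*np.cos(a)
    for lo,hi in((.006,.02),(.02,.03),(.03,.04),(.04,.055),(.055,.075),(.075,.1)):
        m=(abs(X)<.06)&(abs(Y)<.08)&(W[...,2]>lo)&(W[...,2]<hi)&(p.mean(2)<60)
        if m.sum()>3: print(n,lo,m.sum(),"x",np.percentile(X[m]*1000,[5,50,95]).round(),"y",np.percentile(Y[m]*1000,[5,25,50,75,95]).round())
    m=(abs(X)<.06)&(abs(Y)<.08)&(W[...,2]>.018)&(W[...,2]<.04)&(p.mean(2)>80)
    print(n,"block","x",np.percentile(X[m]*1000,[2,50,98]).round(),"y",np.percentile(Y[m]*1000,[2,50,98]).round(),"z",np.percentile(W[...,2][m]*1000,[50,98]))
E
```

```text
side 0.02 162 x [-26. -18.  -1.] y [-17. -10.  -2.   5.  10.]
side 0.03 49 x [-12.  -4.   9.] y [-38. -37. -36.  33.  35.]
side 0.04 84 x [-13.  -8.   4.] y [-41. -37. -36.  36.  39.]
side 0.055 84 x [-13. -11.   8.] y [-44. -39. -36. -35.  39.]
side 0.075 43 x [-13.  -5.   4.] y [-44. -38. -38. -37. -36.]
side block x [-39. -15.  28.] y [-18.  -4.  13.] z [31.03985043 34.73008887]
top 0.006 18 x [-29.  36.  57.] y [-79. -73. -60. -40. -13.]Traceback (most recent call last):
  File "<stdin>", line 10, in <module>
    return _quantile_unchecked(
        a, q, axis, out, overwrite_input, method, keepdims, weights)
    return _ureduce(a,
                    func=_quantile_ureduce_func,
    ...<5 lines>...
                    overwrite_input=overwrite_input,
                    method=method)
    r = func(a, **kwargs)
    result = _quantile(arr,
                       quantiles=q,
    ...<2 lines>...
                       out=out,
                       weights=wgt)
    slices_having_nans = np.isnan(arr[-1, ...])
                                  ~~~^^^^^^^^^
IndexError: index -1 is out of bounds for axis 0 with size 0
```

View pics/top5.png

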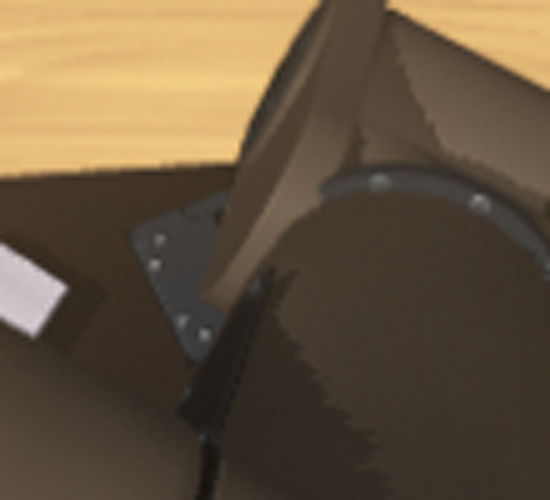

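```bash
python3 - <<'E'
from h import *
for n,t,zt in(("side4",(.608,-.2548),41.6),("side5",(.6072,-.2544),11.1),):
    f=np.load(n+".npz");W=f["W"];p=f["p"];a=np.radians(24.1)
    X=(W[...,0]-t[0])*np.cos(a)+(W[...,1]-t[1])*np.sin(a); Y=(W[...,0]-t[0])*np.sin(a)-(W[...,1]-t[1])*np.cos(a);Z=W[...,2]
    g=(p.mean(2)<60)&(abs(X)<.018)&(abs(Y)<.06)&(Z>.036 if n=="side4" else (Z>.01)&(abs(Y)>.022))
    print(n,zt,np.percentile(Z[g]*1000,[0,1,3,5,10,20]).round(1))
    q=g&(Z<np.percentile(Z[g],4)); print(np.c_[X[q],Y[q],Z[q]].round(3)[:12].tolist())
E
```

```text
side4 41.6 [ 62.1  72.7  81.9  91.1 159.4 180.4]
[[-0.012, -0.009, 0.087], [-0.012, -0.009, 0.084], [-0.011, -0.008, 0.084], [-0.01, -0.005, 0.086], [0.002, 0.006, 0.084], [0.007, 0.005, 0.077], [-0.011, -0.01, 0.079], [-0.013, -0.007, 0.085], [-0.011, -0.004, 0.085], [-0.01, -0.003, 0.086], [-0.0, 0.006, 0.084], [0.004, 0.005, 0.078]]
side5 11.1 [ 29.9  32.6  40.2  45.6  60.3 131.2]
[[0.009, -0.037, 0.04], [0.005, -0.036, 0.042], [0.009, -0.037, 0.037], [0.003, -0.036, 0.041], [0.007, -0.037, 0.037], [0.008, -0.036, 0.036], [-0.001, -0.037, 0.042], [0.001, -0.036, 0.041], [0.004, -0.037, 0.037], [0.007, -0.037, 0.033], [0.009, -0.036, 0.031], [-0.002, -0.036, 0.042]]
```

Depth shows that the real fingertips end about 19 mm above the reported TCP, both open and shut. The first close therefore passed over the block's top. I'll go lower, to TCP z about -4, which puts the tips at about 15.

```bash
python3 -m inch '0 0 0.3 0;0 0 0.2 0;0 0 0.1 0;0 0 0 0;0 0 0 0'>/dev/null;python3 go.py; python3 -m inch '0 0 0 0;0 0 0 0;0 0 0 0;0 0 0 0;0 0 0 0;0 0 0 0;0 0 0 0;0 0 0 0' -1 50 >/dev/null; python3 go.py
```

```text
t20.20 pos [ 607.2 -254.4   -3.7] yaw 24.1 tilt 0.01 open 0.700 ff 0.0 F [-0.6  0.6  0.6]
t21.20 pos [ 607.  -254.3   -3.8] yaw 24.1 tilt 0.01 open 0.332 ff 50.0 F [-0.4  1.8  2.4]
```

```bash
python3 -m inch '0 0 -0.4 0;0 0 -1 0;0 0 -1 0;0 0 -1 0;0 0 -0.6 0;0 0 0 0.94;0 0 0 0.94;0 0 0 0.94;0 0 0 0.94;0 0 0 0.92;0 0 0 0' >/dev/null; python3 go.py 606.5 253 40 -2.7
```

```text
t22.57 pos [ 606.8 -254.3   95.8] yaw -2.7 tilt 0.05 open 0.331 ff 50.0 F [-0.3  0.  -5.6]
turn 0.01  x -0.97 y -20.27 z 2.23
```

```bash
python3 -m inch '0 -0.5 0 0;-0.1 -1 0 0;-0.1 -1 0 0;-0.1 -1 0 0;-0.1 -1 0 0;-0.1 -1 0 0;-0.1 -1 0 0;-0.1 -1 0 0;-0.1 -1 0 0;-0.1 -1 0 0;-0.07 -1 0 0;0 -1 0 0' >/dev/null;  python3 -m inch '0 -1 0 0;0 -1 0 0;0 -1 0 0;0 -1 0 0;0 -1 0 0;0 -1 0 0;0 -1 0 0;0 -1 0 0;0 -0.77 0 0;0 0 0.7 0;0 0 0.8 0;0 0 0.6 0' >/dev/null;python3 -m inch '0 0 0.1 0;0 0 0 0;0 0 0 0'>/dev/null;python3 go.py 606.5 253 5 -2.7
python3 - <<'E'
from h import *
p,W,c=cloud("side"); np.savez("side6.npz",p=p,W=W); cv2.imwrite("pics/side6.png",cv2.resize(p[110:230,150:340],None,fx=4,fy=4))
for u in (262,268,274,280,286):
    print(u,[(v,int(p[v,u].mean()),*(np.round(W[v,u]*1000).astype(int).tolist())) for v in range(128,162,2) if W[v,u,2]>.005])
E
```

```text
t25.95 pos [607.2 253.   41.9] yaw -2.7 tilt 0.07 open 0.325 ff 50.0 F [ 0.2 -0.2 -6.1]
turn -0.00  x -0.03 y 0.00 z 1.47
262 [(128, 37, 584, 266, 70), (130, 44, 580, 253, 75), (132, 59, 579, 250, 71), (134, 57, 577, 243, 72), (136, 65, 576, 240, 68), (138, 83, 575, 240, 63), (140, 79, 575, 239, 59), (142, 82, 574, 240, 53), (144, 62, 583, 285, 11), (146, 73, 581, 279, 11), (148, 119, 579, 272, 10), (150, 129, 577, 266, 10), (152, 130, 574, 255, 13), (154, 128, 572, 249, 13), (156, 90, 569, 234, 20), (158, 29, 567, 231, 16), (160, 33, 565, 222, 18)]
268 [(128, 77, 593, 247, 80), (130, 78, 591, 241, 80), (132, 64, 591, 246, 71), (134, 60, 590, 243, 68), (136, 80, 589, 240, 65), (138, 85, 588, 240, 60), (140, 83, 588, 241, 54), (142, 65, 587, 241, 48), (144, 56, 595, 280, 11), (146, 105, 593, 273, 11), (148, 126, 591, 266, 11), (150, 125, 589, 258, 12), (152, 128, 587, 252, 12), (154, 106, 585, 245, 11), (156, 31, 581, 231, 18), (158, 15, 580, 226, 17), (160, 14, 577, 218, 18)]
274 [(128, 1, 603, 234, 86), (130, 4, 602, 234, 81), (132, 15, 602, 233, 77), (134, 4, 602, 235, 70), (136, 2
[... 477 characters left out ...]
 60, 625, 283, 12), (142, 74, 623, 276, 11), (144, 115, 621, 268, 12), (146, 122, 619, 265, 9), (148, 121, 616, 255, 11), (150, 126, 615, 249, 10), (152, 80, 610, 231, 20), (154, 5, 608, 225, 20), (156, 11, 606, 220, 18), (158, 15, 604, 214, 18), (160, 7, 602, 209, 17)]
286 [(128, 48, 631, 240, 74), (130, 56, 631, 242, 67), (132, 77, 629, 238, 65), (134, 80, 629, 239, 59), (136, 82, 629, 241, 52), (138, 65, 628, 239, 48), (140, 57, 639, 279, 10), (142, 102, 636, 270, 12), (144, 122, 634, 265, 10), (146, 121, 631, 255, 12), (148, 122, 629, 251, 10), (150, 99, 627, 245, 9), (152, 26, 623, 229, 17), (154, 3, 621, 222, 17), (156, 10, 618, 215, 18), (158, 0, 616, 206, 20), (160, 0, 613, 200, 20)]
```

View pics/side6.png

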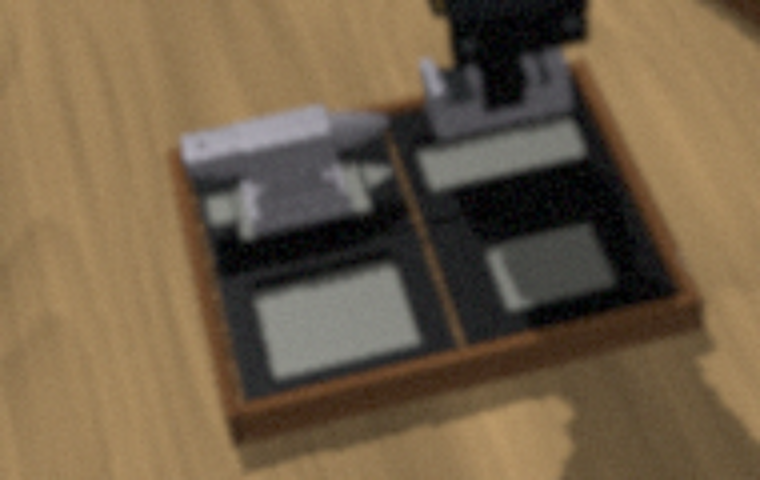

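```bash
python3 - <<'E'
from h import *
c=cams.get_calibration("side")
f=lambda x,y,z:np.round(onplane(c,x/4+150,y/4+110,z)*1000,1)[:2]
print("block",f(432,139,.0476),f(577,112,.0476)); print("pocket near",f(430,193,.0187),f(588,160,.0187))
print("pocket far floor",f(417,152,.0107),f(575,118,.0107))
E
```

```text
block [564.7 240.9] [645.4 232.2]
pocket near [557.5 231.5] [647.3 224.4]
pocket far floor [562.2 278.9] [655.6 272.9]
```

The block hangs centred over the long pocket (505,150), about 7 mm inside the near edge. Lowering.

```bash
python3 -m inch '0 0 0.5 0;0 0 0.5 0;0 0 0.2 0;0 0 0.1 0;0 0 0.05 0;0 0 0 0' >/dev/null;python3 go.py; python3 -m inch '0 0 0.06 0;0 0 0 0' >/dev/null;python3 go.py;python3 -m inch '0 0 0.05 0;0 0 0 0' >/dev/null;python3 go.py
```

```text
t26.75 pos [606.9 253.    7.6] yaw -2.7 tilt 0.02 open 0.332 ff 50.0 F [ 0.1  0.6 -5. ]
t27.00 pos [606.8 253.    5.9] yaw -2.7 tilt 0.01 open 0.329 ff 50.0 F [ 1.  -0.5 -6. ]
t27.25 pos [606.9 253.    5.2] yaw -2.7 tilt 0.03 open 0.327 ff 50.0 F [-1.9 -0.8  1.7]
```

```bash
python3 -m inch '0 0 0.03 0;0 0 0 0' >/dev/null;python3 go.py; python3 -m inch '0 0 0 0;0 0 0 0;0 0 0 0;0 0 0 0' 0.1 >/dev/null;python3 go.py
python3 -m inch '0 0 -0.5 0;0 0 -1 0;0 0 -1 0;0 0 -1 0;0 0 -0.5 0;0 1 0 0;0 1 0 0;0 1 0 0;0 1 0 0;0 1 0 0;0 1 0 0;0 1 0 0' >/dev/null; python3 -m inch '0 1 0 0.9;0 1 0 0.9;0 0 0 0.9;0 0 0 0.9;0 0 0 0.9;0 0 0 0.96;0 0 0 0' 1 >/dev/null;python3 go.py 584 -105 90 -34
python3 - <<'E'
from h import *
p,W,c=cloud("top"); np.savez("top7.npz",p=p,W=W); cv2.imwrite("pics/top7.png",cv2.resize(p[165:290,190:310],None,fx=4,fy=4))
print(np.round(monitor.observe()["joints"],2))
E
```

```text
t27.50 pos [607.  253.    5.2] yaw -2.7 tilt 0.05 open 0.329 ff 50.2 F [-5.4 -1.6 10.2]
t28.00 pos [606.8 253.    3.8] yaw -2.7 tilt 0.01 open 0.548 ff 0.0 F [ 0.  -0.1  0.5]
t30.38 pos [593.2  27.5 103.2] yaw -34.0 tilt 0.08 open 1.000 ff 0.0 F [-0.2 -0.2 -0.1]
turn 0.00  x 2.66 y 4.60 z 0.53
[-0.06  0.55  1.73 -0.    0.86  2.1 ]
```

View pics/top7.png

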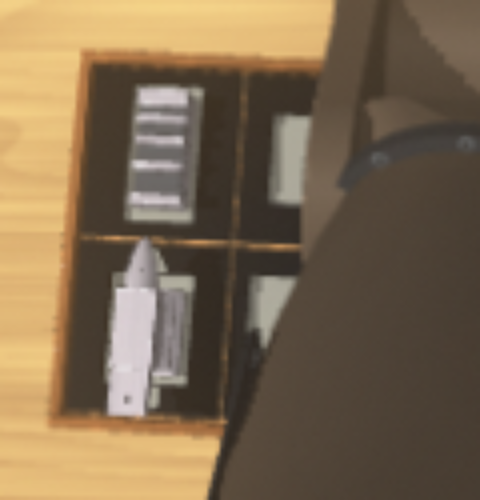

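Both the anvil (135,335) and the swage block (160,150) sit inside their pockets. Next is the bench block.

```bash
python3 -m inch '0.53 0.92 0 0;0.53 0.92 0 0;0.53 0.92 0 0;0.53 0.92 0 0;0.54 0.92 0 0;0 0 0 0;0 0 0.6 0;0 0 1 0;0 0 1 0;0 0 0 0;0 0 0 0' 1 >/dev/null;python3 go.py 584 -105 -4 -34
python3 - <<'E'
from h import *
p,W,c=cloud("side"); np.savez("side8.npz",p=p,W=W); cv2.imwrite("pics/side8.png",cv2.resize(p[180:320,220:400],None,fx=4,fy=4))
E
```

```text
t31.80 pos [ 585.  -103.6   39.2] yaw -33.9 tilt 0.01 open 1.003 ff 0.0 F [0.6 0.7 0.4]
turn 0.01  x -0.00 y 0.07 z 1.73
```

View pics/side8.png

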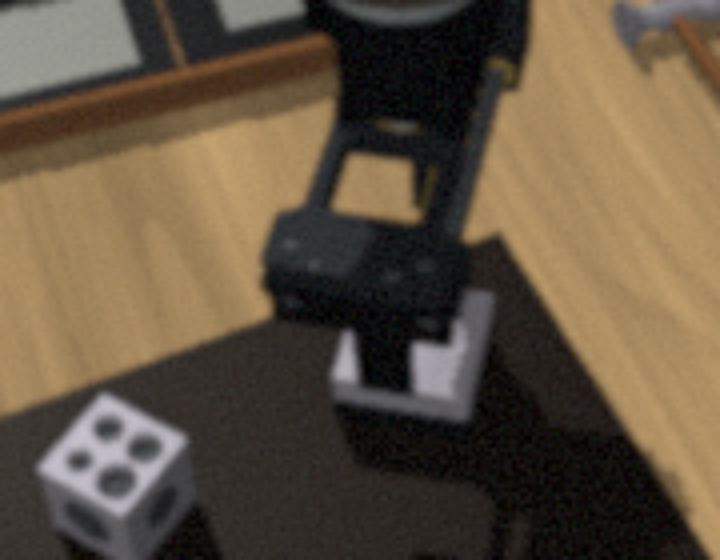

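The near finger (385,360) is still above the block and will come down in front of its near face, so the alignment is plausible. Lowering and gripping.

```bash
python3 -m inch '0 0.07 0.4 0;0 0 0.6 0;0 0 0.4 0;0 0 0.25 0;0 0 0.1 0;0 0 0 0;0 0 0 0' 1 >/dev/null;python3 go.py; python3 -m inch '0 0 0 0;0 0 0 0;0 0 0 0;0 0 0 0;0 0 0 0;0 0 0 0' -1 50 >/dev/null; python3 go.py; python3 -m inch '0 0 -0.4 0;0 0 -1 0;0 0 -1 0;0 0 -1 0;0 0 -0.6 0;0 0 0 -0.9;0 0 0 -0.9;0 0 0 -0.9;0 0 0 -0.9;0 0 0 -0.95;0 0 0 -0.9;0 0 0 0' >/dev/null; python3 go.py 485.7 157 40 -2.7
```

```text
t32.73 pos [ 584.  -105.6   -4.5] yaw -34.0 tilt 0.03 open 1.005 ff 0.0 F [-0.5 -0.3  0.8]
t33.48 pos [ 583.9 -105.5   -4.8] yaw -34.0 tilt 0.01 open 0.632 ff 50.0 F [ 1.2 -0.2  0.3]
t34.98 pos [ 583.5 -105.5   94.9] yaw -2.8 tilt 0.05 open 0.628 ff 50.0 F [-0.   0.  -5.2]
turn -0.02  x -4.40 y -10.30 z 2.20
```

```bash
python3 -m inch '-0.4 -0.6 0 0;-0.4 -1 0 0;-0.4 -1 0 0;-0.4 -1 0 0;-0.4 -1 0 0;-0.4 -1 0 0;-0.4 -1 0 0;-0.4 -1 0 0;-0.4 -1 0 0;-0.4 -1 0 0;-0.4 -0.7 0 0;0 0 0 0' >/dev/null;python3 -m inch '0 0 0.6 0;0 0 0.8 0;0 0 0.6 0;0 0 0.2 0;0 0 0 0;0 0 0 0'>/dev/null;python3 go.py 485.7 157 4 -2.7
python3 - <<'E'
from h import *
p,W,c=cloud("side"); np.savez("side9.npz",p=p,W=W); cv2.imwrite("pics/side9.png",cv2.resize(p[110:230,150:340],None,fx=4,fy=4))
E
```

```text
t37.23 pos [486.7 156.9  40.6] yaw -2.8 tilt 0.05 open 0.629 ff 50.0 F [ 0.5 -0.2 -5.5]
turn -0.01  x -0.04 y -0.00 z 1.46
```

View pics/side9.png

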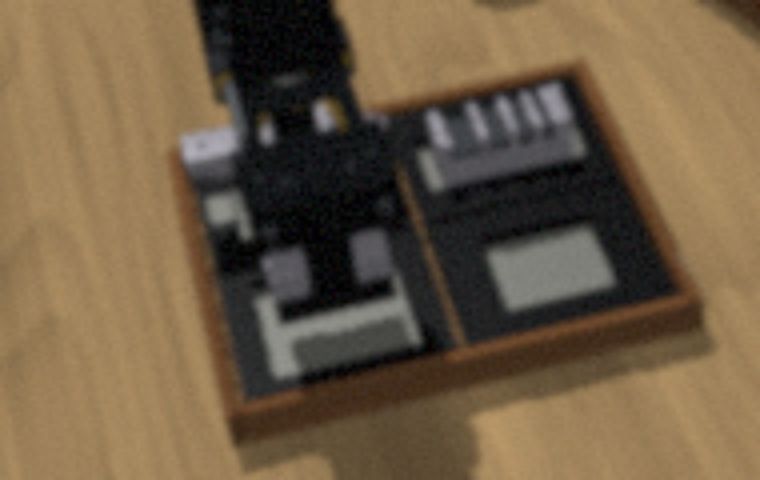

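The bench block hangs over the large pocket, with its lower near edge at (280,322)-(395,296) and the pocket's near edge at (273,380)-(424,345).

```bash
python3 - <<'E'
from h import *
c=cams.get_calibration("side")
f=lambda x,y,z:np.round(onplane(c,x/4+150,y/4+110,z)*1000,1)[:2]
a,b=f(280,322,.0474),f(395,297,.0474);print("block",a,b,(a+b)/2)
a,b=f(273,380,.0187),f(424,345,.0187);print("pocket near",a,b,(a+b)/2)
f=np.load("side9.npz");W=f["W"];p=f["p"]
for u in (222,236,245):
    print(u,[(v,int(p[v,u].mean()),*(np.round(W[v,u]*1000).astype(int).tolist())) for v in range(176,206,2)])
E
```

```text
block [455.2 131.7] [513.1 127. ] [484.15 129.35]
pocket near [444.5 122.9] [522.  117.6] [483.25 120.25]
222 [(176, 93, 466, 136, 79), (178, 100, 464, 131, 78), (180, 86, 464, 132, 73), (182, 84, 463, 131, 69), (184, 65, 462, 130, 64), (186, 17, 461, 130, 59), (188, 17, 460, 132, 52), (190, 71, 459, 132, 47), (192, 142, 461, 168, 8), (194, 137, 459, 161, 10), (196, 122, 458, 152, 12), (198, 129, 457, 148, 11), (200, 141, 455, 143, 10), (202, 135, 454, 135, 12), (204, 74, 452, 126, 15)]
236 [(176, 13, 491, 121, 83), (178, 12, 490, 121, 78), (180, 7, 489, 123, 71), (182, 1, 489, 126, 63), (184, 12, 488, 128, 56), (186, 54, 488, 131, 49), (188, 126, 491, 166, 10), (190, 141, 489, 160, 11), (192, 104, 488, 156, 9), (194, 71, 487, 148, 11), (196, 68, 485, 144, 10), (198, 72, 484, 138, 10), (200, 46, 481, 122, 19), (202, 16, 480, 118, 18), (204, 30, 478, 109, 21)]
245 [(176, 83, 509, 128, 71), (178, 78, 508, 126, 67), (180, 25, 507, 129, 60), (182, 1, 507, 130, 53), (184, 54, 506, 129, 49), (186, 128, 510, 165, 10), (188, 137, 508, 158, 12), (190, 94, 507, 153, 10), (192, 69, 506, 148, 9), (194, 74, 504, 141, 11), (196, 72, 502, 134, 12), (198, 43, 500, 124, 17), (200, 13, 498, 115, 20), (202, 35, 497, 107, 22), (204, 46, 495, 102, 21)]
```

```bash
python3 -m inch '-0.03 0.03 0.5 0;0 0 0.5 0;0 0 0.2 0;0 0 0.1 0;0 0 0.03 0;0 0 0 0' >/dev/null;python3 go.py; python3 -m inch '0 0 0.06 0;0 0 0 0' >/dev/null;python3 go.py;python3 -m inch '0 0 0.05 0;0 0 0 0' >/dev/null;python3 go.py
```

```text
t38.02 pos [485.7 156.3   7. ] yaw -2.8 tilt 0.02 open 0.626 ff 50.0 F [-0.5  0.5 -6.5]
t38.27 pos [485.6 156.2   5.4] yaw -2.8 tilt 0.01 open 0.626 ff 50.0 F [ 0.2  0.5 -4.8]
t38.52 pos [485.6 156.2   4.2] yaw -2.8 tilt 0.01 open 0.625 ff 50.0 F [ 0.1 -0.4 -4.2]
```

```bash
python3 -m inch '0 0 0.04 0;0 0 0 0' >/dev/null;python3 go.py; python3 -m inch '0 0 0.04 0;0 0 0 0' >/dev/null;python3 go.py
```

```text
t38.77 pos [485.7 156.3   4.2] yaw -2.8 tilt 0.05 open 0.629 ff 50.0 F [-3.  -0.4 11.5]
t39.02 pos [485.7 156.2   4.1] yaw -2.8 tilt 0.09 open 0.631 ff 50.0 F [-6.9 -1.8 25.8]
```

```bash
python3 -m inch '0 0 -0.05 0;0 0 0 0' >/dev/null;python3 go.py; python3 -m inch '0 0 0 0;0 0 0 0;0 0 0 0;0 0 0 0' 0.5 >/dev/null;python3 go.py
python3 -m inch '0 0 -0.5 0;0 0 -1 0;0 0 -1 0;0 0 -1 0;0 0 -0.8 0;0 1 0 0;0 1 0 0;0 1 0 0;0 1 0 0;0 1 0 0;0 1 0 0;0 0 0 0' >/dev/null; python3 -m inch '0 0 0 -0.98;0 0 0 -0.98;0 0 0 -0.98;0 0 0 -0.98;0 0 0 -0.98;0 0 0 -0.98;0 0 0 -0.98;0 0 0 0' 0.8 >/dev/null;python3 go.py 442.7 -124.5 70 36.5
python3 - <<'E'
from h import *
from meas import segs
p,W,c=cloud("side"); np.savez("sidea.npz",p=p,W=W); cv2.imwrite("pics/sidea.png",cv2.resize(p[100:340,150:400],None,fx=3,fy=2.5))
for s in segs(W,p,(.4,.5,-.17,-.08),.04,.05): print(*s)
E
```

```text
t39.27 pos [485.7 156.3   4.2] yaw -2.8 tilt 0.04 open 0.631 ff 50.0 F [-4.7 -1.2 12.3]
t39.77 pos [485.6 156.2   3.3] yaw -2.8 tilt 0.01 open 0.747 ff 0.0 F [-0.1  0.4 -0. ]
t42.27 pos [478.3   7.1 111.3] yaw 36.5 tilt 0.02 open 0.899 ff 0.0 F [ 0.  -0.2  0.8]
turn 0.01  x -4.28 y 3.38 z 1.65
[247. 294.] 572 [ 442.1 -122.5] [45.2 48. ] 38.2 44.7
```

View pics/sidea.png

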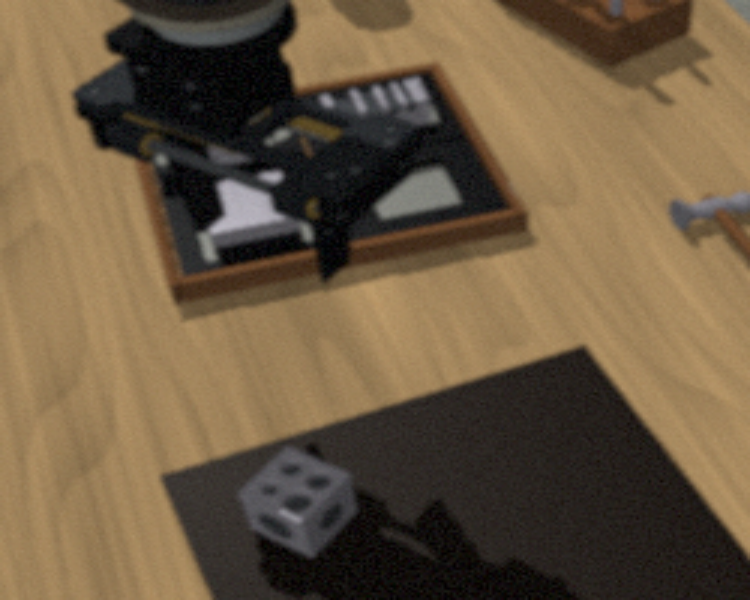

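The bench block is in its pocket at (255,220), and the dapping block stands undisturbed at (298,500). Going for the dapping block.

```bash
python3 -m inch '-0.85 0.67 0 0;-0.85 0.67 0 0;-0.86 0.68 0 0;-0.86 0.68 0.2 0;-0.86 0.68 0.5 0;0 0 0.95 0;0 0 0 0;0 0 0 0' >/dev/null;python3 go.py 442.7 -124.5 -3 36.5;
```

```text
t43.33 pos [ 443.  -124.9   70.3] yaw 36.5 tilt 0.02 open 0.897 ff 0.0 F [ 0.8  0.3 -0.3]
turn 0.00  x -0.00 y -0.02 z 2.93
```

```bash
python3 -m inch '0 0 0.5 0;0 0 1 0;0 0 0.7 0;0 0 0.5 0;0 0 0.2 0;0 0 0 0;0 0 0 0' >/dev/null;python3 go.py; python3 -m inch '0 0 0 0;0 0 0 0;0 0 0 0;0 0 0 0;0 0 0 0;0 0 0 0;0 0 0 0' -1 50 >/dev/null; python3 go.py; python3 -m inch '0 0 -0.4 0;0 0 -1 0;0 0 -1 0;0 0 -1 0;0 0 -0.6 0;0 0 0 0.98;0 0 0 0.98;0 0 0 0.98;0 0 0 0.98;0 0 0 0.98;0 0 0 0.98;0 0 0 0.96' >/dev/null; python3 -m inch '0 0 0 0' >/dev/null;python3 go.py 601.7 151 40 -2.7
```

```text
t44.20 pos [ 442.9 -125.3   -2.4] yaw 36.5 tilt 0.05 open 0.900 ff 0.0 F [ 0.5  0.2 -0.5]
t45.08 pos [ 442.7 -125.2   -2.8] yaw 36.5 tilt 0.01 open 0.459 ff 50.0 F [-0.1  0.2 -0. ]
t46.70 pos [ 442.3 -125.    97.4] yaw -2.6 tilt 0.03 open 0.461 ff 50.0 F [ 0.1  0.3 -5.3]
turn 0.02  x 5.85 y -11.33 z 2.29
```

```bash
python3 -m inch '0.25 -0.47 0 0;0.5 -0.97 0 0;0.5 -0.97 0 0;0.5 -0.97 0 0;0.5 -0.97 0 0;0.5 -0.97 0 0;0.5 -0.97 0 0;0.5 -0.97 0 0;0.5 -0.97 0 0;0.5 -0.97 0 0;0.5 -0.97 0 0;0.5 -0.97 0 0' >/dev/null;python3 -m inch '0.1 -0.19 0 0.02;0 0 0 0;0 0 0.6 0;0 0 0.8 0;0 0 0.6 0;0 0 0.3 0;0 0 0 0;0 0 0 0'>/dev/null;python3 go.py 601.7 151 6 -2.7
python3 - <<'E'
from h import *
p,W,c=cloud("side"); np.savez("sideb.npz",p=p,W=W); cv2.imwrite("pics/sideb.png",cv2.resize(p[110:230,150:340],None,fx=4,fy=4))
for u in (278,285,292):
    print(u,[(v,int(p[v,u].mean()),*(np.round(W[v,u]*1000).astype(int).tolist())) for v in range(160,194,2)])
E
```

```text
t49.20 pos [602.2 151.   40.2] yaw -2.8 tilt 0.05 open 0.463 ff 50.0 F [ 0.1 -0.3 -5.8]
turn -0.01  x -0.02 y 0.00 z 1.37
278 [(160, 62, 581, 137, 80), (162, 74, 581, 139, 74), (164, 64, 581, 143, 65), (166, 66, 581, 144, 59), (168, 65, 581, 147, 51), (170, 66, 590, 188, 8), (172, 86, 588, 180, 10), (174, 128, 586, 173, 10), (176, 128, 584, 165, 12), (178, 127, 582, 163, 9), (180, 128, 581, 158, 8), (182, 131, 578, 150, 10), (184, 132, 577, 146, 8), (186, 119, 575, 138, 10), (188, 45, 571, 124, 18), (190, 26, 569, 117, 20), (192, 38, 568, 114, 17)]
285 [(160, 1, 592, 124, 88), (162, 5, 591, 124, 82), (164, 1, 591, 124, 77), (166, 1, 591, 125, 71), (168, 18, 591, 127, 64), (170, 71, 592, 132, 54), (172, 82, 592, 133, 48), (174, 110, 599, 166, 12), (176, 129, 599, 164, 8), (178, 122, 596, 157, 9), (180, 124, 594, 149, 11), (182, 91, 592, 143, 11), (184, 63, 590, 137, 11), (186, 26, 587, 126, 16), (188, 11, 584, 117, 19), (190, 14, 583, 114, 17), (192, 42, 580, 103, 22)]
292 [(160, 9, 605, 119, 87), (162, 13, 606, 126, 76), (164, 0, 605, 124, 72), (166, 1, 606, 127, 64), (168, 59, 607, 131, 55), (170, 84, 606, 131, 50), (172, 104, 616, 168, 10), (174, 124, 613, 160, 12), (176, 125, 611, 154, 12), (178, 125, 610, 150, 10), (180, 93, 608, 143, 11), (182, 67, 606, 138, 10), (184, 38, 602, 127, 15), (186, 4, 600, 118, 18), (188, 1, 598, 112, 19), (190, 33, 596, 108, 18), (192, 45, 593, 98, 22)]
```

View pics/sideb.png

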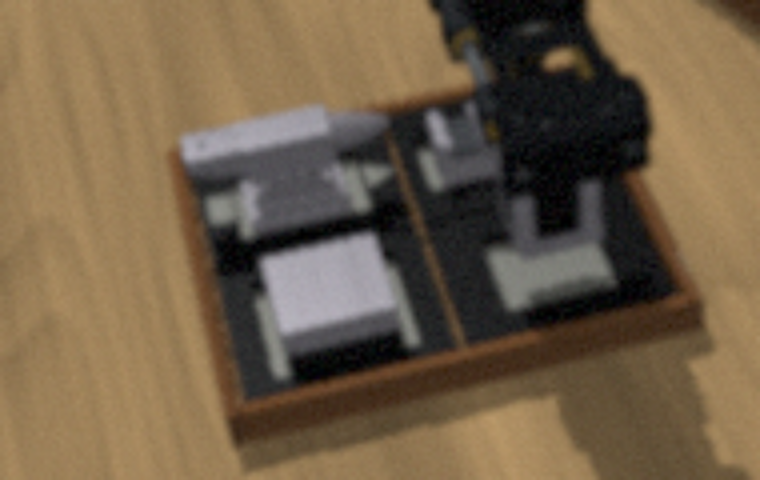

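The dapping block hangs over the small pocket, about 7.5 mm inside its near edge. The bench block is well seated at (330,290). Lowering.

```bash
python3 -m inch '-0.02 0 0.5 0;0 0 0.5 0;0 0 0.15 0;0 0 0.05 0;0 0 0 0' >/dev/null;python3 go.py; python3 -m inch '0 0 0.06 0;0 0 0 0' >/dev/null;python3 go.py;python3 -m inch '0 0 0.05 0;0 0 0 0' >/dev/null;python3 go.py;python3 -m inch '0 0 0.03 0;0 0 0 0' >/dev/null;python3 go.py
```

```text
t49.88 pos [601.5 151.    9.7] yaw -2.8 tilt 0.01 open 0.458 ff 50.0 F [-0.1  0.7 -5.6]
t50.12 pos [601.3 151.    8.2] yaw -2.8 tilt 0.01 open 0.459 ff 50.0 F [-0.  -0.  -6.1]
t50.38 pos [601.3 151.    6.9] yaw -2.8 tilt 0.01 open 0.461 ff 50.0 F [-0.2 -0.3 -6.1]
t50.62 pos [601.4 151.    6.3] yaw -2.8 tilt 0.01 open 0.460 ff 50.0 F [-0.5 -0.6 -4.7]
```

```bash
python3 -m inch '0 0 0.03 0;0 0 0 0' >/dev/null;python3 go.py;python3 -m inch '0 0 0.02 0;0 0 0 0' >/dev/null;python3 go.py; python3 -m inch '0 0 0 0;0 0 0 0;0 0 0 0;0 0 0 0' 0.3 >/dev/null;python3 go.py
python3 -m inch '0 0 -0.5 0;0 0 -1 0;0 0 -1 0;0 0 -1 0;0 0 -0.8 0;0 1 0 0;0 1 0 0;0 1 0 0;0 1 0 0;0 1 0 0;0 1 0 0;0 1 0 0' >/dev/null; python3 -m inch '0 1 0 0;0 1 0 0;0 1 0 0;0 1 0 0;0 1 0 0;0 1 0 0;0 1 0 0;0 1 0 0;0 1 0 0;0 0 0 0' >/dev/null;python3 go.py
python3 - <<'E'
from h import *
a=[]
for n in("side","top"):
    p,W,c=cloud(n); np.savez(n+"c.npz",p=p,W=W)
    q=p[110:230,150:340] if n=="side" else p[165:290,190:310]
    a.append(cv2.resize(q,(int(q.shape[1]*400/q.shape[0]*.8),320)))
    for nm,x,y,z in(("anvil",490,259,67),("swage",606,253,43),("bench",485.6,156,43),("dap",601.3,151,55)):
        m=(abs(W[...,0]*1000-x)<11)&(abs(W[...,1]*1000-y)<9)&(W[...,2]>.03)&(W[...,2]<.08); print(n,nm,z,np.percentile(W[m][:,2]*1000,[50,90]).round(1))
cv2.imwrite("pics/final.png",np.hstack(a)[:, :800])
E
```

```text
t50.88 pos [601.4 151.    6.2] yaw -2.8 tilt 0.03 open 0.461 ff 50.0 F [-3.6  0.1  4.6]
t51.12 pos [601.4 151.    6.2] yaw -2.8 tilt 0.04 open 0.461 ff 50.0 F [-4.8 -1.7 11. ]
t51.62 pos [601.4 151.    4.8] yaw -2.8 tilt 0.00 open 0.648 ff 0.0 F [1.1 0.  0.2]
t54.38 pos [ 581.9 -250.3  112.5] yaw -2.9 tilt 0.02 open 0.649 ff 0.0 F [-0.3  0.2  0.4]
side anvil 67 [63.3 66.7]Traceback (most recent call last):
  File "<stdin>", line 8, in <module>
    return _quantile_unchecked(
        a, q, axis, out, overwrite_input, method, keepdims, weights)
    return _ureduce(a,
                    func=_quantile_ureduce_func,
    ...<5 lines>...
                    overwrite_input=overwrite_input,
                    method=method)
    r = func(a, **kwargs)
    result = _quantile(arr,
                       quantiles=q,
    ...<2 lines>...
                       out=out,
                       weights=wgt)
    slices_having_nans = np.isnan(arr[-1, ...])
                                  ~~~^^^^^^^^^
IndexError: index -1 is out of bounds for axis 0 with size 0
```

I've already viewed 15 pictures, one more than the 14 allowed, so I'll do the final check by numbers only.

```bash
python3 - <<'E'
from h import *
from meas import segs
p,W,c=cloud("top")
for z in((.030,.08),(.050,.08)):
    for s in segs(W,p,(.4,.7,.08,.36),*z): print(*s)
for s in segs(W,p,(.72,.85,-.25,.1),.010,.05): print("hammer",*s)
f=np.load("top0.npz")
for s in segs(f["W"],f["p"],(.72,.85,-.25,.1),.010,.05): print("hammer0",*s)
E
```

```text
[230. 201.] 379 [607.2 249.5] [33.1 76.7] 86.9 39.1
[268. 202.] 335 [603.6 149.4] [44.4 45. ] 87.3 53.4
[224. 248.] 455 [490.7 256.6] [ 27.8 111.3] 86.3 65.9
[266. 248.] 545 [485.6 153.9] [58.1 60.4] 87.2 42.7
[267. 202.] 257 [603.7 149.6] [44.2 44.7] 87.1 54.3
[223. 248.] 441 [490.7 256.6] [ 27.8 111.3] 86.3 66.0
hammer [341. 135.] 535 [782.5 -46.2] [228.2  61.9] 83.6 18.2
hammer0 [342. 135.] 531 [793.7 -47.6] [229.3  62.2] 89.5 18.4
```

All four are upright at seated heights (66, 39–43, 43 and 54 mm), yawed about -3° like the tray. The hammer's box fit differs from the start, so I'll compare its pixels directly.

```bash
python3 - <<'E'
from h import *
p,W,c=cloud("top"); a=np.load("top0.npz")["p"][115:155,295:400].astype(int); b=p[115:155,295:400].astype(int)
d=abs(a-b).mean(2); print("mean diff",d.mean(),"px>40:",(d>40).sum(), cv2.phaseCorrelate(a.mean(2),b.mean(2)))
E
```

```text
mean diff 30.28 px>40: 0 ((0.020333395894688522, 0.0021893731084716705), 0.9888583717537722)
```

The hammer hasn't moved: the correlation shift is 0.02 px, and only the lighting differs.

```bash
python3 -c "
from bench import sign_off
print(sign_off())"
```

```text
the job is handed in; nothing more can be done
None
```

Job handed in at about 55 s: measured from the final top view, the anvil (horn over the pointed shadow), swage, bench and dapping blocks are upright and fully down in their pockets and the hammer has not moved; one grasp of the swage block closed empty and was redone, and I viewed 15 pictures, one over the limit of 14.

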